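Pin the roller into its fork with a tapered alignment pin

TASK

The orange roller sits loose and off-centre between the two cheeks of the blue fork. Take the tapered pin with the teal handle from the stand, feel its nose through the top cheek into the roller's bore, and press it down so that it pulls the roller into line and goes fully home, its flange flush on the fork; then let go. Never force it: if it lands on the roller instead of in the bore, back off and try to one side; leave the other pin and the loose things alone.

Things in the scene. Friction and masses are not known exactly. Their poses are not given: they have to be found in the camera images.
- fork: Blue fork bracket fixed to the bench. Origin on its holes' axis at bench level; z up; +x to its web. Base plate 120 x 90 mm (x = -52 to 68 mm), 8 mm thick. Two level cheeks 56 mm wide, from x = -28 mm to the web, at heights 44-52 and 68-76 mm, each with a vertical 21 mm through hole on the axis. Web at x = 52 to 62 mm. More than 40 N of the pin on fork and roller is too much.
- fork_hole (a point): Centre of the mouth of the upper cheek's hole, on the fork's top face, 76 mm above the bench. Standing on the roller, the pin's nose has about 4.5 mm of play to each side in this hole, for finding the bore.
- roller_place (a point): Point of the fork's axis level with the roller's top face (height 67 mm), NOT the roller's bore. Roller: orange tyre, 80 mm across, 14 mm thick (heights 53-67 mm), aluminium hub, 21 mm bore. It cannot rise or tip; it slides level against about 4 N. Its bore starts 7.2 to 7.8 mm off this point in any direction, not measured: a pin lowered on the axis lands on the roller.
- fork_lower_hole (a point): Centre of the mouth of the lower cheek's hole, height 52 mm, on the fork's axis. It is open below; the pin's tip ends 12 mm above the bench.
- pin: Tapered steel pin with a teal handle, about 0.24 kg, upright in one of the stand's two bores. Origin on its axis at the underside of its flange; z up to the handle. Flange 34 mm across, z = 0 to 4 mm; handle 24 x 24 mm square to x and y, z = 4 to 48 mm. Shank 20 mm diameter from z = 0 to -34 mm, tapering to 12.2 mm at z = -52 and 11.6 mm at the tip, z = -64 mm.
- pin_tip (a point): The pin's tip, on its axis 64 mm below the underside of its flange.
- stand: Grey stand block, fixed, 60 (x) x 150 (y) x 74 (z) mm; origin at the centre of its underside. Two bores of 22 mm diameter, 70 mm deep, in its top at y = -40 and +40 mm, hold the two pins, flanges resting on the top.
- plain_pin: The other pin in the stand, to be left alone: same size, black handle, brass, straight 20 mm shank without taper. Origin at the underside of its flange.
- spare_roller: Loose spare orange roller lying flat on the bench, 80 mm across, 14 mm high; origin at the centre of its underside. Leave alone.
- screwdriver: Teal-handled screwdriver lying on the bench, 190 mm long, 26 mm thick handle; origin under its middle, blade along +x. Leave alone.
- gearmotor: White gearmotor with a steel can, on the bench, about 45 x 121 x 40 mm, long along its y; origin at the underside of the white case. Leave alone.

How it is judged:
By the outcome, as a careful person would: the job done as asked, in the order asked, and still so for the second after the job is handed in, with the robot touching nothing.
It also fails if it takes over 72 s, if anything falls off the work surface, if the arm or the gripper's body presses on something with over 40 N, if the wrist force passes 120 N, or if a joint passes its speed limit or range.

ROBOT

A 6-joint arm with a two-finger parallel gripper is mounted at the origin on the work surface. World frame = base frame: x ahead of the robot, y to its left, z up, the work surface at z = 0. Lengths are in m, angles in degrees, forces in N, time in s.
With the tool pointing down it reaches from about 0.225 to 0.875 m from the base axis. Payload 3.4 kg.
Tool frame: the origin (TCP) lies on the centre line of the jaws, within the pads' length; the fingertips stand 22 mm ahead of it and the grasp point (between the pads) lies 3 mm ahead of it; z points along the fingers, y is the direction in which the jaws open and shut (so a half turn about z gives the same grasp; the last joint's range is limited). The gripper opens to 85 mm and grips with 20 to 120 N. Pads are 22 mm wide; open, the fingers measure 114 mm over their backs; the gripper's body (76 mm by 85 mm) begins 54 mm behind the grasp point. The pads swing forward as they close: fully open they stand 13 mm farther back than shut.
Start: joints at [-74.771, 15.808, 86.224, -0, 77.962, -6.933], TCP at [0.217, -0.533, 0.253] pointing down, gripper open.
Joint ranges: [-165.64, 165.64], [-43.16, 119.46], [12.63, 154.43], [-67.54, 247.53], [6.08, 155.33], [-154.97, 154.97]. Speed limits (degrees/s): [147.25, 147.25, 180, 180, 180, 180].

INTERFACE

Orientations are given as a 3x3 rotation matrix whose columns are the frame's x, y, z axes.
In Python, from plant import arm, camera gives the robot as it stands. The module is installed in compiled form; this text tells all that it offers.
- The arm moves only by the shell command python3 -m handwheel 'ROWS' [FORCE]. ROWS is JSON, a list of rows, each an object of numbers: "tx", "ty", "tz": the shift along the tool's x, y, z in m; "turn": the turn about the tool's z in rad; "fingers": the closure, from 0 (fully open) to 1 (shut). In form: [{"tx": .., "ty": .., "tz": .., "turn": .., "fingers": ..}, ...]. A call has 1 to 8 rows; each row is the pose to reach, as a shift and turn from the pose commanded when the call began, along the tool's axes at that moment; what a row does not reach only later rows make up. A row lasts 1/10 s, in which the tool goes at most 50 mm and 8.59 degrees, less where a joint would pass 70% of its speed; a pose out of reach is approached as far as the arm can. A call with a gripper value outside its range is refused whole. The fingers move at their own pace and stop on an object; FORCE is the grip in N (left out, the last holds). Time passes only in rows, so rows that repeat a pose let the fingers close. It gives the time, the measured TCP pose, the force and the opening at its end, in the units of the state.
- arm.sense(): the state, without advancing time (a new reading comes with each control period).
- camera(name): name is "scene" or "top"; returns a dict with "color" (400x640x3 uint8, blue, green, red), "mtx" (3x3 intrinsics, pixels), "dist" ([k1, k2, p1, p2, k3] as OpenCV has them; the pictures are not rectified), "rvec" (rotation vector, rad) and "tvec" (3), from world to camera coordinates, as OpenCV has them. Camera axes: x right, y down, z forward; pixel columns grow to the right and rows downward; lengths in m; the calibration is good to about 2 mm. A picture is of the moment at which its call begins. There is no depth.
- arm.job_done(): hands the job in, once; it reports no verdict.
The state is a dict: "time": time; "joint_positions": joint angles; "joint_vel": joint speeds; "joint_efforts": joint torques, N m; "tcp_pos": TCP position; "ee_rot": TCP orientation; "contact_force": force on the tool from outside, world axes, zero at the start; "ft_torque": the same for the moment, N m; "gripper_width": finger opening in m.
Only numpy, scipy, OpenCV 4.12 (cv2) and the standard library are available. Lean on these libraries where they do the work, as an engineer would, in place of code of your own. Each camera call takes 0.05 s, during which the arm holds its last target.

## Working session

There is one attempt and no reset: what is moved stays moved. The work goes in short steps, Python scripts to look and compute and a shell command to move; the robot and the scene stay as the last step left them, time stands still between calls to the robot, and variables do not carry over. Pictures are saved under pics/ and viewed, and the job is handed in when it is done.

```bash
mkdir -p pics; python3 - <<'E'
from plant import arm,camera
import cv2
print(arm.sense())
for n in("scene","top"):
    c=camera(n);cv2.imwrite(f"pics/{n}0.png",c["color"]);print(n,c["mtx"],c["dist"],c["rvec"],c["tvec"])
E
```

```text
{'time': 0.0, 'joint_positions': array([-7.47700604e+01,  1.58486576e+01,  8.62949581e+01,  1.52115869e-06,
        7.79634816e+01, -6.93193783e+00]), 'joint_vel': array([ 0.11639042, -0.02721344, -0.06283286,  0.04236706,  0.0438479 ,
       -0.01791547]), 'joint_efforts': array([ 1.48734907e-04, -4.16772544e+01, -2.45811403e+01,  3.66349639e-05,
        1.10732991e-02,  1.07401269e-05]), 'tcp_pos': array([ 0.21677681, -0.53204022,  0.25243121]), 'ee_rot': array([[ 9.26121839e-01,  3.77224200e-01, -4.91001171e-04],
       [ 3.77224452e-01, -9.26120111e-01,  1.80355825e-03],
       [ 2.25619760e-04, -1.85553233e-03, -9.99998253e-01]]), 'contact_force': array([0.85888337, 0.56681757, 0.00276537]), 'ft_torque': array([-0.01403381,  0.02183571,  0.01158417]), 'gripper_width': 0.08548123680563624}
scene [[396.95148604   0.         323.21535956]
 [  0.         396.95148604 194.09059991]
 [  0.           0.           1.        ]] [-0.00945319  0.          0.          0.          0.        ] [ 1.93174715  1.56110965 -0.62738877] [-0.14506964 -0.40219981  1.37718093]
top [[479.0387521    0.         327.23963513]
 [  0.         479.0387521  199.66009156]
 [  0.           0.           1.        ]] [-0.03352435  0.          0.          0.          0.        ] [ 1.98512382 -2.21241826  0.26636471] [0.06671873 0.65762385 0.80278757]
```

View pics/scene0.png

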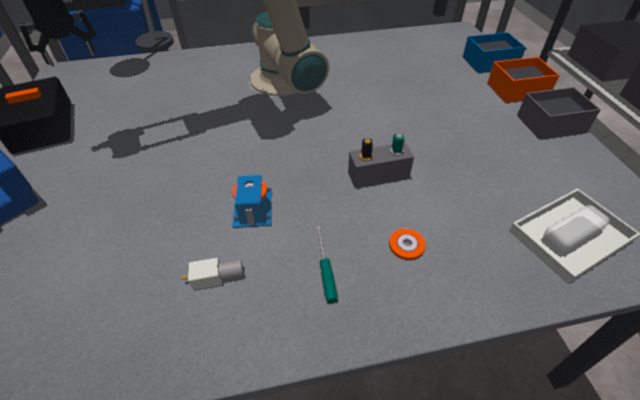

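View pics/top0.png

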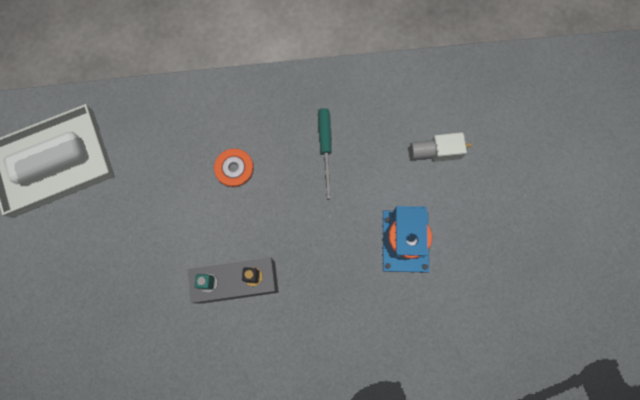

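The top view shows the stand with the teal pin at about (204,282) and the black pin at (251,275). The fork hole is near (412,240). I'll enlarge these areas.

```bash
cat > h.py <<'E'
import cv2,numpy as np
from plant import arm,camera
def ray(c,u,v):
    p=cv2.undistortPoints(np.array([[[u,v]]],float),c["mtx"],c["dist"])[0,0]
    R=cv2.Rodrigues(c["rvec"])[0];o=-R.T@np.ravel(c["tvec"]);d=R.T@np.array([p[0],p[1],1]);return o,d
def at(c,u,v,z):
    o,d=ray(c,u,v);return o+d*(z-o[2])/d[2]
def proj(c,P):
    return cv2.projectPoints(np.array(P,float).reshape(-1,3),c["rvec"],c["tvec"],c["mtx"],c["dist"])[0][:,0]
def crop(c,u0,v0,w,h,k,name):
    im=cv2.resize(c["color"][v0:v0+h,u0:u0+w],None,fx=k,fy=k,interpolation=cv2.INTER_CUBIC)
    for i in range(0,w,10): cv2.line(im,(i*k,0),(i*k,6),(255,255,255),1); cv2.putText(im,str(u0+i),(i*k,16),0,.32,(255,255,255),1)
    for i in range(0,h,10): cv2.line(im,(0,i*k),(6,i*k),(255,255,255),1); cv2.putText(im,str(v0+i),(8,i*k+4),0,.32,(255,255,255),1)
    cv2.imwrite(name,im)
E
python3 - <<'E'
from h import *
c=camera("top");crop(c,180,250,110,60,7,"pics/t_stand.png");crop(c,370,195,75,85,7,"pics/t_fork.png")
s=camera("scene");crop(s,340,125,80,70,8,"pics/s_stand.png");crop(s,220,165,65,70,8,"pics/s_fork.png")
E
```

```text
(no output)
```

View pics/t_stand.png

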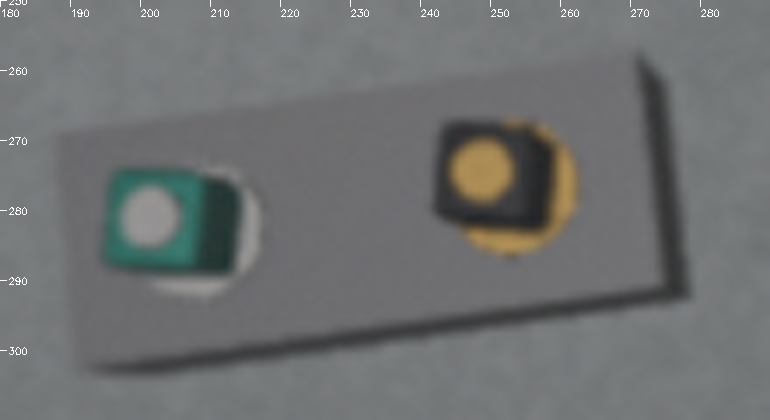

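View pics/t_fork.png

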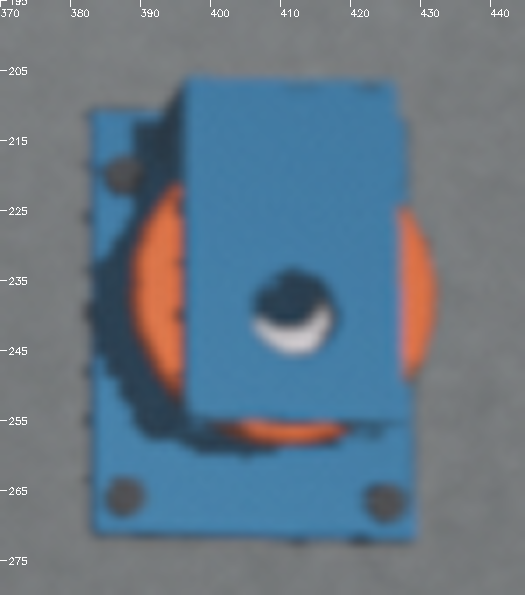

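View pics/s_stand.png

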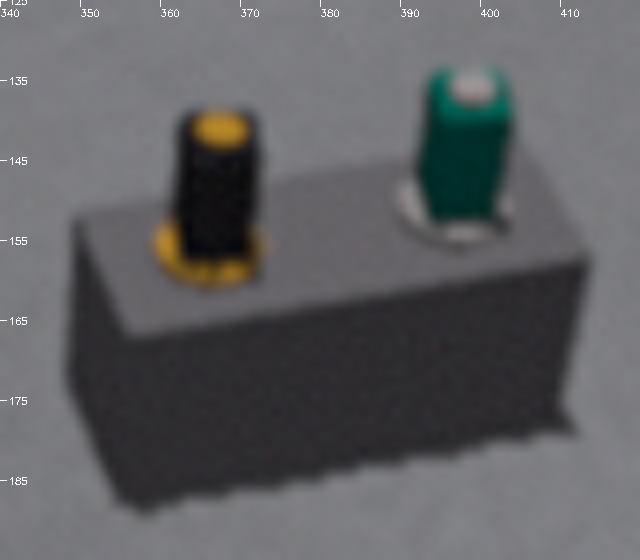

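View pics/s_fork.png

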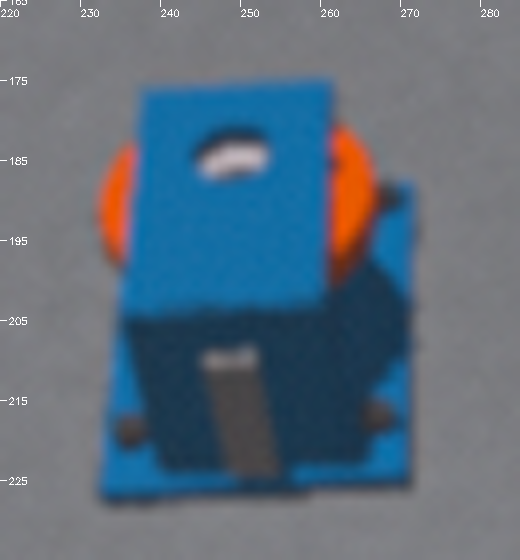

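```bash
python3 - <<'E'
from h import *
from scipy.optimize import least_squares
t=camera("top");s=camera("scene")
def tri(a,b):
    o1,d1=ray(t,*a);o2,d2=ray(s,*b);d1/=np.linalg.norm(d1);d2/=np.linalg.norm(d2)
    q=np.linalg.lstsq(np.c_[d1,-d2],o2-o1,rcond=None)[0];p=o1+d1*q[0];r=o2+d2*q[1];return (p+r)/2,np.linalg.norm(p-r)
for n,a,b,z in (("teal",(201.0,280.4),(398.7,135.6),.122),("black",(248.4,273.9),(367.2,140.5),.122),("hole",(411.4,239.1),(248.8,183.7),.076)):
    print(n,at(t,*a,z),at(s,*b,z),"tri",*tri(a,b))
# stand corners top (z .074)
for x,y in((58,132),(640,55),(680,290),(85,370)): print("stand",at(t,(x+.5)/7+179.5,(y+.5)/7+249.5,.074))
# fork base corners z .008 
for x,y in((92,108),(92,535),(413,540)): print("base",at(t,(x+.5)/7+369.5,(y+.5)/7+194.5,.008))
for x,y in((185,78),(394,80),(185,415),(405,422)): print("cheek",at(t,(x+.5)/7+369.5,(y+.5)/7+194.5,.076))
a=np.linspace(0,2*np.pi,361)
def ring(x,y): return np.r_[[[x+.04*np.cos(q),y+.04*np.sin(q),z] for z in(.053,.067) for q in a]]
def f(p):
    P=proj(t,ring(*p));Q=proj(s,ring(*p))
    return [P[:,0].min()-(132.5/7+369.5),P[:,0].max()-(437/7+369.5),P[:,1].max()-(445/7+194.5),Q[:,0].min()-(100/8+219.5),Q[:,0].max()-(376/8+219.5)]
h=at(t,411.4,239.1,.076)
r=least_squares(f,h[:2]);print("roller",r.x,r.fun, "off",r.x-h[:2])
E
```

```text
teal [0.53444997 0.22280383 0.122     ] [0.53374197 0.22235182 0.122     ] tri [0.53432638 0.22238176 0.12251502] 0.000584064974956126
black [0.5368355  0.14257654 0.122     ] [0.53547654 0.14262249 0.122     ] tri [0.5367041  0.14230257 0.12304273] 0.0002345117765258508
hole [ 0.57205944 -0.14840432  0.076     ] [ 0.57415041 -0.14865369  0.076     ] tri [ 0.5723037  -0.14875464  0.07421181] 1.8608987300889813e-06
stand [0.56290245 0.25729497 0.074     ]
stand [0.56670835 0.10729806 0.074     ]
stand [0.50632018 0.10210722 0.074     ]
stand [0.50236845 0.25308654 0.074     ]
base [ 0.6451566  -0.11371297  0.008     ]
base [ 0.52602435 -0.09752219  0.008     ]
base [ 0.51496724 -0.18526382  0.008     ]
cheek [ 0.63654701 -0.12938951  0.076     ]
cheek [ 0.63006272 -0.18411663  0.076     ]
cheek [ 0.54856542 -0.11684028  0.076     ]
cheek [ 0.54058622 -0.17290106  0.076     ]
roller [ 0.58023654 -0.14989247] [-0.47418982  0.52781901  0.00999941 -0.46591645  0.55244907] off [ 0.0081771  -0.00148815]
```

```bash
python3 - <<'E'
from h import *
t=camera("top")
k=16;u0,v0=190,268
im=cv2.resize(t["color"][v0:v0+28,u0:u0+34],None,fx=k,fy=k,interpolation=cv2.INTER_CUBIC)
b=im.astype(int)
m=(((b[...,1]-b[...,2])>40)&(b[...,1]>85)).astype(np.uint8)*255
cs,_=cv2.findContours(m,cv2.RETR_EXTERNAL,cv2.CHAIN_APPROX_NONE);c=max(cs,key=cv2.contourArea)
bx=cv2.boxPoints(cv2.minAreaRect(c));print(bx)
cv2.polylines(im,[bx.astype(int)],True,(0,0,255),1);cv2.drawContours(im,[c],-1,(0,255,255),1);cv2.imwrite("pics/handle.png",im)
W=[at(t,(x+.5)/k-.5+u0,(y+.5)/k-.5+v0,.122)[:2] for x,y in bx]
for i in range(4):
    d=W[(i+1)%4]-W[i];print(np.hypot(*d),np.degrees(np.arctan2(d[1],d[0])))
print(np.mean(W,0))
# bore lower edge / crescent
for x,y in((293,327),(265,315),(322,308)): print(at(t,(x+.5)/7+369.5,(y+.5)/7+194.5,.067))
k=16;u0,v0=400,228
im=cv2.resize(t["color"][v0:v0+24,u0:u0+24],None,fx=k,fy=k,interpolation=cv2.INTER_CUBIC)
cv2.imwrite("pics/hole.png",im)
E
```

```text
[[ 86.027245 309.56424 ]
 [ 98.92217  103.24515 ]
 [304.1206   116.07004 ]
 [291.22568  322.38913 ]]
0.021492137771148747 -6.2974801563762925
0.021838061166821954 -99.5717506934726
0.02146832284853192 173.35699968429992
0.02170743331170026 80.47251663423764
[0.53363216 0.22162784]
[ 0.56929    -0.14961587  0.067     ]
[ 0.57322042 -0.14279081  0.067     ]
[ 0.57342215 -0.15792144  0.067     ]
```

View pics/handle.png

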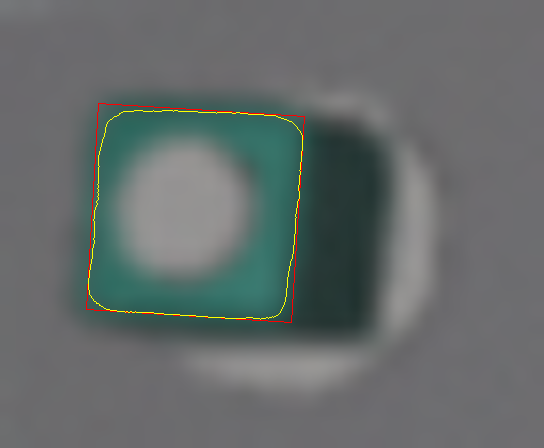

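View pics/hole.png

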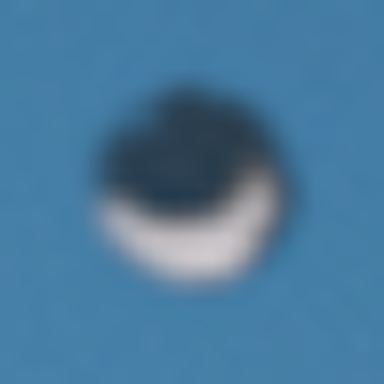

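```bash
python3 -m handwheel '[{"tx":0.03,"ty":-0.03},{"tx":0.065,"ty":-0.065},{"tx":0.1,"ty":-0.1},{"tx":0.135,"ty":-0.135},{"tx":0.17,"ty":-0.17},{"tx":0.205,"ty":-0.205},{"tx":0.24,"ty":-0.24},{"tx":0.275,"ty":-0.275}]' 60
```

```text
schema error: expected keys tx, ty, tz, turn, fingers
```

```bash
python3 -m handwheel '[{"tx":0.03,"ty":-0.03,"tz":0,"turn":0,"fingers":0},{"tx":0.065,"ty":-0.065,"tz":0,"turn":0,"fingers":0},{"tx":0.1,"ty":-0.1,"tz":0,"turn":0,"fingers":0},{"tx":0.135,"ty":-0.135,"tz":0,"turn":0,"fingers":0},{"tx":0.17,"ty":-0.17,"tz":0,"turn":0,"fingers":0},{"tx":0.205,"ty":-0.205,"tz":0,"turn":0,"fingers":0},{"tx":0.24,"ty":-0.24,"tz":0,"turn":0,"fingers":0},{"tx":0.275,"ty":-0.275,"tz":0,"turn":0,"fingers":0}]' 60
```

```text
time: 1.15
tcp_pos: [0.3682, -0.1723, 0.2536]
ee_rot: [[0.926, 0.377, 0.001], [0.377, -0.926, -0.001], [0.001, 0.001, -1.0]]
contact_force: [1.0, 0.6, -1.2]
gripper_width: 0.0853
```

```bash
python3 -m handwheel '[{"tx":0.035,"ty":-0.035,"tz":0,"turn":-0.13,"fingers":0},{"tx":0.07,"ty":-0.07,"tz":0,"turn":-0.26,"fingers":0},{"tx":0.105,"ty":-0.105,"tz":0,"turn":-0.39,"fingers":0},{"tx":0.14,"ty":-0.14,"tz":0,"turn":-0.52,"fingers":0},{"tx":0.175,"ty":-0.175,"tz":0,"turn":-0.65,"fingers":0},{"tx":0.21,"ty":-0.21,"tz":0,"turn":-0.78,"fingers":0},{"tx":0.245,"ty":-0.245,"tz":0,"turn":-0.91,"fingers":0},{"tx":0.275,"ty":-0.275,"tz":0,"turn":-1.047,"fingers":0}]' 60; python3 -c "
from h import *
s=arm.sense();R=s['ee_rot'];print(s['tcp_pos'],np.degrees(np.arctan2(R[1,0],R[0,0])),s['joint_positions'])
print(R.T@(np.array([.5340,.2221,.105])-s['tcp_pos']))"
```

```text
time: 1.95
tcp_pos: [0.5194, 0.1869, 0.2533]
ee_rot: [[0.13, 0.992, 0.001], [0.992, -0.13, 0.0], [0.0, 0.001, -1.0]]
contact_force: [0.4, -0.3, -0.0]
gripper_width: 0.0853
[0.51937165 0.18693675 0.25332874] 82.54224861158075 [1.25703092e+01 1.38027237e+01 8.90397373e+01 3.61540398e-03
 7.71187229e+01 2.00272609e+01]
[0.0367215  0.00984929 0.14834548]
```

```bash
python3 -m handwheel '[{"tx":0.02,"ty":0.005,"tz":0.02,"turn":0,"fingers":0},{"tx":0.037,"ty":0.01,"tz":0.045,"turn":0,"fingers":0},{"tx":0.037,"ty":0.01,"tz":0.07,"turn":0,"fingers":0},{"tx":0.037,"ty":0.01,"tz":0.07,"turn":0,"fingers":0}]' 60; python3 -c "
from h import *
s=arm.sense();R=s['ee_rot']
print(R.T@(np.array([.5340,.2221,.105])-s['tcp_pos']))
c=camera('scene');crop(c,350,80,90,110,5,'pics/s1.png');c=camera('top');crop(c,150,220,120,90,6,'pics/t1.png')"
```

```text
time: 2.35
tcp_pos: [0.5313, 0.2195, 0.1797]
ee_rot: [[0.135, 0.991, -0.008], [0.991, -0.135, -0.002], [-0.003, -0.007, -1.0]]
contact_force: [-0.1, -1.4, -0.3]
gripper_width: 0.0856
[0.00318596 0.00284955 0.07462799]
```

View pics/s1.png

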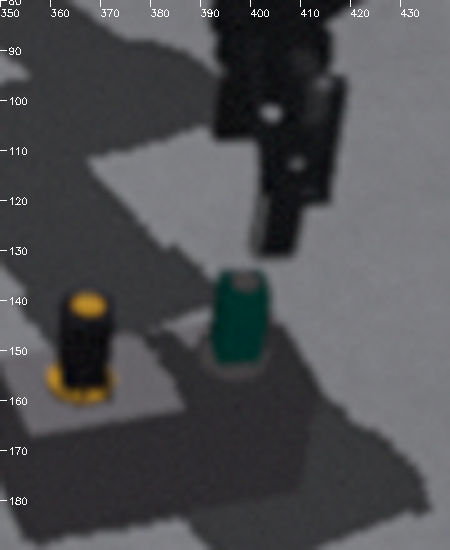

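View pics/t1.png

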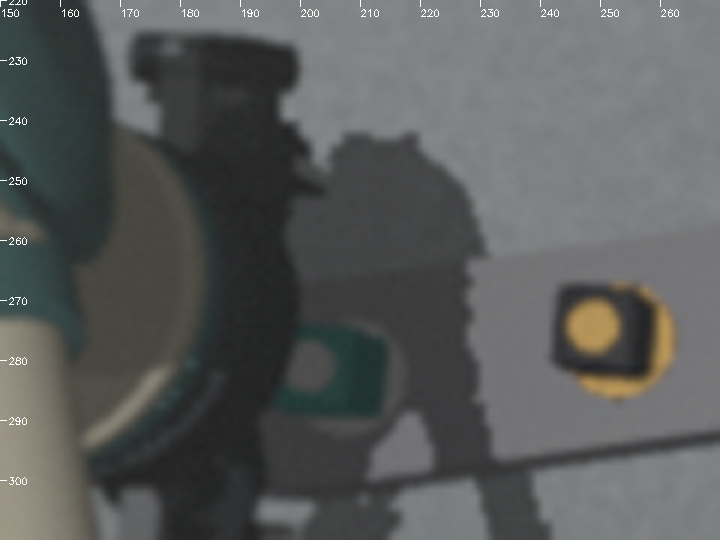

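```bash
python3 -m handwheel '[{"tx":0,"ty":0,"tz":0,"turn":0,"fingers":0},{"tx":0,"ty":0,"tz":0.025,"turn":0,"fingers":0},{"tx":0,"ty":0,"tz":0.05,"turn":0,"fingers":0},{"tx":0,"ty":0,"tz":0.07,"turn":0,"fingers":0},{"tx":0,"ty":0,"tz":0.078,"turn":0,"fingers":0},{"tx":0,"ty":0,"tz":0.078,"turn":0,"fingers":0},{"tx":0,"ty":0,"tz":0.078,"turn":0,"fingers":0}]' 60; python3 -c "
from h import *
s=arm.sense();R=s['ee_rot']
print(R.T@(np.array([.5340,.2221,.105])-s['tcp_pos']))
c=camera('scene');crop(c,350,80,90,110,5,'pics/s2.png')"
```

```text
time: 3.15
tcp_pos: [0.5348, 0.2197, 0.1067]
ee_rot: [[0.137, 0.991, 0.003], [0.991, -0.137, 0.001], [0.001, 0.003, -1.0]]
contact_force: [1.1, 0.5, 0.4]
gripper_width: 0.0854
[ 0.00229128 -0.00116303  0.0017357 ]
```

View pics/s2.png

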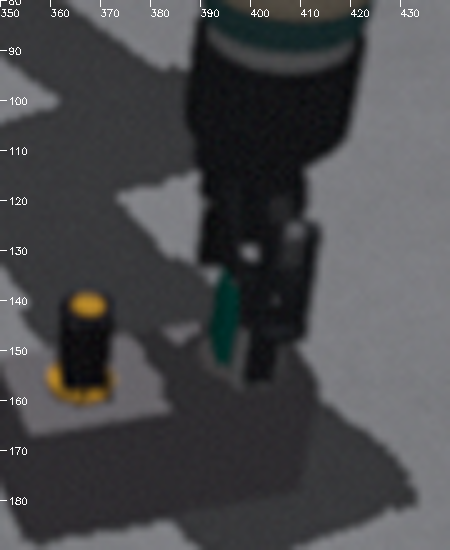

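```bash
python3 -m handwheel '[{"tx":0.002,"ty":-0.001,"tz":0,"turn":0,"fingers":0},{"tx":0.002,"ty":-0.001,"tz":0,"turn":0,"fingers":0.4},{"tx":0.002,"ty":-0.001,"tz":0,"turn":0,"fingers":0.6},{"tx":0.002,"ty":-0.001,"tz":0,"turn":0,"fingers":0.8},{"tx":0.002,"ty":-0.001,"tz":0,"turn":0,"fingers":1},{"tx":0.002,"ty":-0.001,"tz":0,"turn":0,"fingers":1},{"tx":0.002,"ty":-0.001,"tz":0,"turn":0,"fingers":1},{"tx":0.002,"ty":-0.001,"tz":0,"turn":0,"fingers":1}]' 70; python3 -c "
from h import *
c=camera('scene');crop(c,350,80,90,110,5,'pics/s3.png')"
```

```text
time: 4.0
tcp_pos: [0.5332, 0.2217, 0.1055]
ee_rot: [[0.137, 0.991, 0.0], [0.991, -0.137, 0.0], [0.0, 0.0, -1.0]]
contact_force: [0.5, -0.5, 1.9]
gripper_width: 0.0239
```

View pics/s3.png

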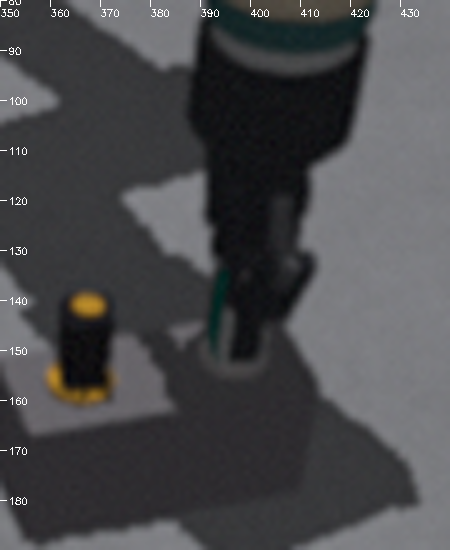

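Opening is 23.9 mm, so the jaws sit flat on the handle. Lifting.

```bash
python3 -m handwheel '[{"tx":0,"ty":0,"tz":-0.01,"turn":0,"fingers":1},{"tx":0,"ty":0,"tz":-0.03,"turn":0,"fingers":1},{"tx":0,"ty":0,"tz":-0.055,"turn":0,"fingers":1},{"tx":0,"ty":0,"tz":-0.08,"turn":0,"fingers":1},{"tx":0,"ty":0,"tz":-0.105,"turn":0,"fingers":1},{"tx":0,"ty":0,"tz":-0.12,"turn":0,"fingers":1},{"tx":0,"ty":0,"tz":-0.12,"turn":0,"fingers":1}]' 70; python3 -c "
from h import *
s=arm.sense();R=s['ee_rot']
print(s['contact_force'],R.T@(np.array([.5745,-.1493,.225])-s['tcp_pos']))"
```

```text
time: 4.75
tcp_pos: [0.5338, 0.222, 0.2276]
ee_rot: [[0.137, 0.991, 0.004], [0.991, -0.137, 0.001], [0.002, 0.004, -1.0]]
contact_force: [0.9, -0.3, -3.8]
gripper_width: 0.0234
[ 0.85680008 -0.34226563 -3.75788523] [-0.36224794  0.0909745   0.00238853]
```

```bash
python3 -m handwheel '[{"tx":0,"ty":0,"tz":-0.02,"turn":0,"fingers":1},{"tx":-0.02,"ty":0.01,"tz":-0.04,"turn":0,"fingers":1},{"tx":-0.06,"ty":0.02,"tz":-0.04,"turn":0,"fingers":1},{"tx":-0.105,"ty":0.03,"tz":-0.04,"turn":0,"fingers":1},{"tx":-0.15,"ty":0.04,"tz":-0.04,"turn":0,"fingers":1},{"tx":-0.195,"ty":0.05,"tz":-0.04,"turn":0,"fingers":1},{"tx":-0.24,"ty":0.06,"tz":-0.04,"turn":0,"fingers":1},{"tx":-0.28,"ty":0.07,"tz":-0.04,"turn":0,"fingers":1}]' 70
python3 -m handwheel '[{"tx":-0.035,"ty":0.01,"tz":0,"turn":0,"fingers":1},{"tx":-0.06,"ty":0.02,"tz":0,"turn":0,"fingers":1},{"tx":-0.075,"ty":0.021,"tz":0.01,"turn":0,"fingers":1},{"tx":-0.082,"ty":0.021,"tz":0.03,"turn":0,"fingers":1},{"tx":-0.082,"ty":0.021,"tz":0.05,"turn":0,"fingers":1},{"tx":-0.082,"ty":0.021,"tz":0.06,"turn":0,"fingers":1},{"tx":-0.082,"ty":0.021,"tz":0.06,"turn":0,"fingers":1},{"tx":-0.082,"ty":0.021,"tz":0.06,"turn":0,"fingers":1}]' 70
python3 -c "
from h import *
s=arm.sense();R=s['ee_rot']
print(s['tcp_pos'],np.degrees(np.arctan2(R[1,0],R[0,0])),s['contact_force'],s['joint_positions'])
c=camera('scene');crop(c,195,100,100,130,4,'pics/s4.png');c=camera('top');crop(c,360,190,90,90,6,'pics/t4.png')"
```

```text
time: 5.55
tcp_pos: [0.5629, -0.0672, 0.2637]
ee_rot: [[0.137, 0.991, -0.003], [0.991, -0.137, 0.0], [-0.0, -0.003, -1.0]]
contact_force: [0.5, 1.0, -2.6]
gripper_width: 0.0232
time: 6.35
tcp_pos: [0.5737, -0.1487, 0.2052]
ee_rot: [[0.136, 0.991, -0.0], [0.991, -0.136, 0.0], [0.0, -0.0, -1.0]]
contact_force: [0.1, -0.0, -2.4]
gripper_width: 0.0237
[ 0.57371658 -0.14874244  0.20524051] 82.19402683861614 [ 0.09277933 -0.0417397  -2.4346995 ] [-2.12628462e+01  1.90320667e+01  8.84837759e+01  6.93773427e-03
  7.25071345e+01 -1.34589619e+01]
```

View pics/s4.png

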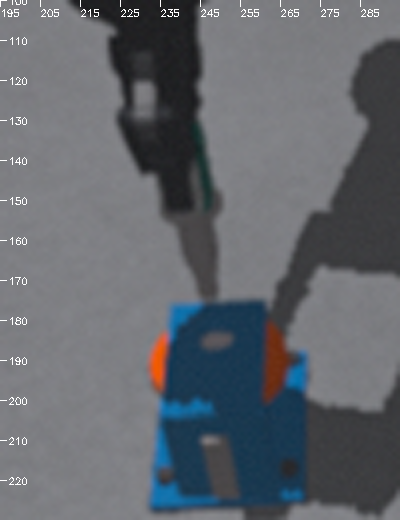

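View pics/t4.png

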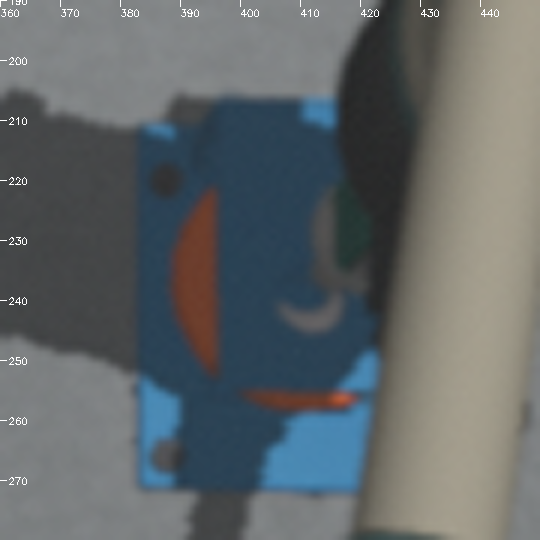

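```bash
python3 - <<'E'
from h import *
t=camera('top');s=camera('scene')
T=arm.sense()['tcp_pos'];tip=T-[0,0,.0955]
print(tip,proj(s,[tip,T-[0,0,.0315],[.5723,-.1485,.076]]),proj(t,[tip,T-[0,0,.0315]]))
crop(s,230,140,40,55,14,'pics/s5.png');crop(t,398,215,30,40,14,'pics/t5.png')
E
```

```text
[ 0.57431625 -0.14924678  0.11089448] [[246.34068138 172.79469579]
 [241.95211989 150.91674574]
 [248.80151326 183.13520806]] [[415.14345836 234.65458618]
 [422.29572214 228.11783968]]
```

View pics/s5.png

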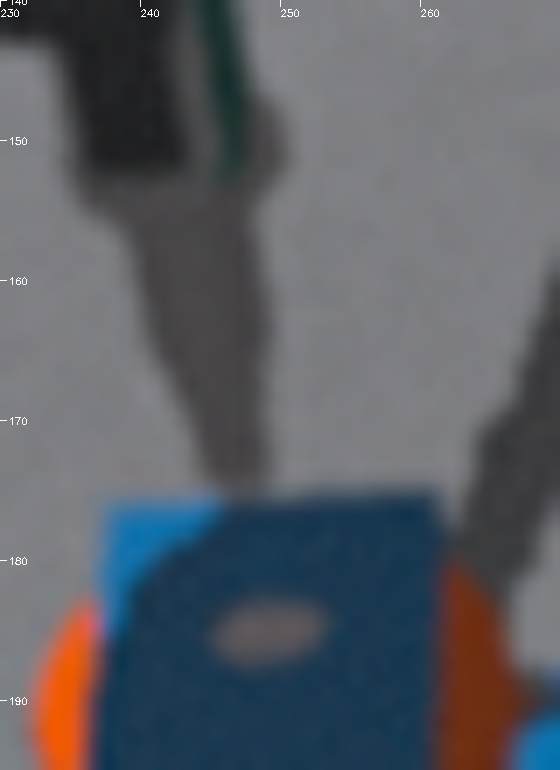

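View pics/t5.png

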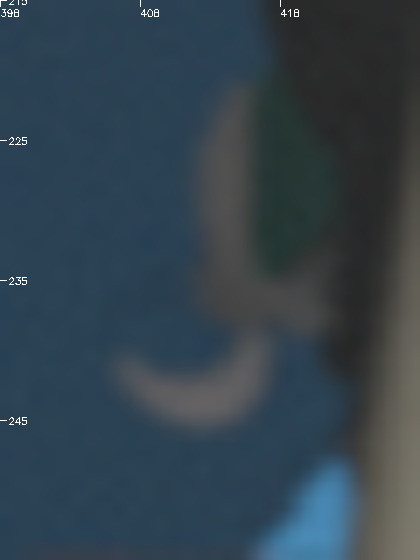

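```bash
python3 - <<'E'
from h import *
from scipy.optimize import least_squares
t=camera('top')
f=lambda pts,z:np.array([at(t,(x+.5)/14-.5+398,(y+.5)/14-.5+215,z)[:2] for x,y in pts])
for pts,z in (([(140,350),(170,378),(200,388),(230,375),(245,345)],.067),([(118,370),(150,410),(175,425),(205,435),(240,415),(265,375),(272,345)],.076)):
    P=f(pts,z);r=least_squares(lambda p:np.hypot(*(P-p).T)-.0105,[.575,-.149]);print(r.x,r.fun*1e3)
E
```

```text
[ 0.5790152  -0.15043982] [-1.09333795  0.14530228  1.06882372  0.47160581 -1.35410534]
[ 0.57154696 -0.14812354] [-0.31444401 -0.54262512 -0.12669384  0.88319614 -0.02429272 -0.60134763
 -0.16658319]
```

```bash
cat >> h.py <<'E'
def avg(n=6):
    S=[]
    for _ in range(n): camera('top');S.append(arm.sense())
    m=lambda k:np.mean([s[k] for s in S],0)
    R=S[-1]['ee_rot'];T=m('tcp_pos');print("t",S[-1]['time'],"tcp",T.round(4),"tipz",round(T[2]-.0955,4),"F",m('contact_force').round(1),"M",m('ft_torque').round(2),"w",S[-1]['gripper_width'].__round__(4))
    return T,R
E
python3 -m handwheel '[{"tx":0,"ty":0.002,"tz":0.01,"turn":0,"fingers":1},{"tx":0,"ty":0.002,"tz":0.02,"turn":0,"fingers":1},{"tx":0,"ty":0.002,"tz":0.027,"turn":0,"fingers":1},{"tx":0,"ty":0.002,"tz":0.027,"turn":0,"fingers":1},{"tx":0,"ty":0.002,"tz":0.027,"turn":0,"fingers":1}]' 70
python3 - <<'E'
from h import *
T,R=avg(8);print(R.T@(np.array([.5757,-.1493,T[2]])-T))
s=camera('scene');crop(s,230,140,40,55,14,'pics/s6.png')
E
```

```text
time: 7.1
tcp_pos: [0.5756, -0.1496, 0.1778]
ee_rot: [[0.137, 0.991, -0.001], [0.991, -0.137, 0.0], [0.0, -0.001, -1.0]]
contact_force: [0.2, 0.2, -2.0]
gripper_width: 0.0234
t 7.5 tcp [ 0.5759 -0.1497  0.1786] tipz 0.0831 F [ 0.  -0.2 -2.6] M [ 0. -0. -0.] w 0.0233
[ 3.79149052e-04 -2.89106833e-04 -2.16405484e-07]
```

View pics/s6.png

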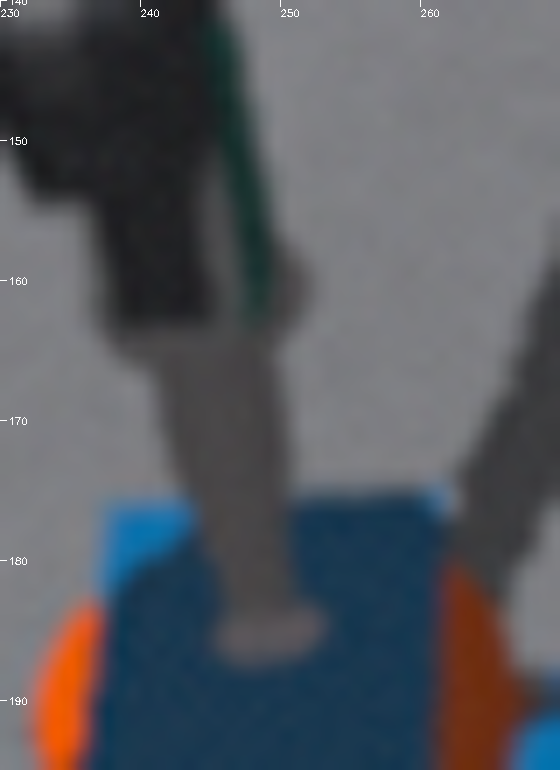

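```bash
python3 -m handwheel '[{"tx":0,"ty":0,"tz":0.002,"turn":0,"fingers":1},{"tx":0,"ty":0,"tz":0.004,"turn":0,"fingers":1},{"tx":0,"ty":0,"tz":0.006,"turn":0,"fingers":1},{"tx":0,"ty":0,"tz":0.008,"turn":0,"fingers":1},{"tx":0,"ty":0,"tz":0.008,"turn":0,"fingers":1}]' 70
python3 -c "
from h import *
avg(4)"
```

```text
time: 8.05
tcp_pos: [0.5755, -0.1495, 0.1698]
ee_rot: [[0.137, 0.991, -0.001], [0.991, -0.137, 0.0], [0.0, -0.001, -1.0]]
contact_force: [0.2, 0.2, -3.4]
gripper_width: 0.0232
t 8.25 tcp [ 0.5757 -0.1496  0.1702] tipz 0.0747 F [ 0.4  0.1 -2.8] M [0.02 0.02 0.02] w 0.0231
```

No cheek contact at tip height 74.7 mm, so the nose has entered the hole. Continuing down gently.

```bash
python3 -m handwheel '[{"tx":0,"ty":0,"tz":0.002,"turn":0,"fingers":1},{"tx":0,"ty":0,"tz":0.004,"turn":0,"fingers":1},{"tx":0,"ty":0,"tz":0.006,"turn":0,"fingers":1},{"tx":0,"ty":0,"tz":0.007,"turn":0,"fingers":1},{"tx":0,"ty":0,"tz":0.007,"turn":0,"fingers":1}]' 70
python3 -m handwheel '[{"tx":0,"ty":0,"tz":0.001,"turn":0,"fingers":1},{"tx":0,"ty":0,"tz":0.0015,"turn":0,"fingers":1},{"tx":0,"ty":0,"tz":0.0015,"turn":0,"fingers":1}]' 70
python3 -c "
from h import *
avg(4)"
```

```text
time: 8.75
tcp_pos: [0.5756, -0.1496, 0.163]
ee_rot: [[0.137, 0.991, -0.0], [0.991, -0.137, 0.0], [0.0, -0.0, -1.0]]
contact_force: [0.1, 0.0, -3.8]
gripper_width: 0.0233
time: 9.05
tcp_pos: [0.5757, -0.1496, 0.1617]
ee_rot: [[0.137, 0.991, -0.0], [0.991, -0.137, -0.0], [-0.0, -0.0, -1.0]]
contact_force: [0.6, 0.5, -2.9]
gripper_width: 0.0231
t 9.25 tcp [ 0.5758 -0.1496  0.1618] tipz 0.0663 F [-0.3 -0.4 -2.8] M [0.01 0.01 0.02] w 0.0235
```

```bash
python3 -m handwheel '[{"tx":0,"ty":0,"tz":0.001,"turn":0,"fingers":1},{"tx":0,"ty":0,"tz":0.0015,"turn":0,"fingers":1},{"tx":0,"ty":0,"tz":0.0015,"turn":0,"fingers":1}]' 70
python3 -m handwheel '[{"tx":0,"ty":0,"tz":0.001,"turn":0,"fingers":1},{"tx":0,"ty":0,"tz":0.002,"turn":0,"fingers":1},{"tx":0,"ty":0,"tz":0.002,"turn":0,"fingers":1}]' 70
python3 -c "
from h import *
avg(4)"
```

```text
time: 9.55
tcp_pos: [0.5756, -0.1496, 0.1602]
ee_rot: [[0.137, 0.991, -0.0], [0.991, -0.137, 0.0], [-0.0, -0.0, -1.0]]
contact_force: [0.7, -0.8, -3.0]
gripper_width: 0.0233
time: 9.85
tcp_pos: [0.5756, -0.1496, 0.1581]
ee_rot: [[0.137, 0.991, -0.0], [0.991, -0.137, 0.0], [0.0, -0.0, -1.0]]
contact_force: [-0.1, 0.1, -3.0]
gripper_width: 0.0229
t 10.05 tcp [ 0.5757 -0.1496  0.1582] tipz 0.0627 F [ 0.1 -0.1 -2.9] M [0.01 0.   0.04] w 0.0234
```

```bash
python3 -m handwheel '[{"tx":0,"ty":-0.001,"tz":0,"turn":0,"fingers":1},{"tx":0,"ty":-0.002,"tz":0.001,"turn":0,"fingers":1},{"tx":0.0005,"ty":-0.003,"tz":0.002,"turn":0,"fingers":1},{"tx":0.0005,"ty":-0.0038,"tz":0.003,"turn":0,"fingers":1},{"tx":0.0005,"ty":-0.0038,"tz":0.003,"turn":0,"fingers":1}]' 70
python3 -c "
from h import *
avg(4)"
```

```text
time: 10.55
tcp_pos: [0.5734, -0.149, 0.156]
ee_rot: [[0.137, 0.991, 0.004], [0.991, -0.137, -0.001], [-0.001, 0.004, -1.0]]
contact_force: [4.9, -0.4, -0.9]
gripper_width: 0.0233
t 10.75 tcp [ 0.573  -0.1489  0.1558] tipz 0.0603 F [ 3.6 -0.6 -1. ] M [-0.21 -0.99 -0.  ] w 0.0232
```

```bash
python3 -m handwheel '[{"tx":0,"ty":0,"tz":0.0015,"turn":0,"fingers":1},{"tx":0,"ty":0,"tz":0.003,"turn":0,"fingers":1},{"tx":0,"ty":0,"tz":0.0045,"turn":0,"fingers":1},{"tx":0,"ty":0,"tz":0.0045,"turn":0,"fingers":1}]' 70
python3 -c "
from h import *
avg(4)"
```

```text
time: 11.15
tcp_pos: [0.5718, -0.1484, 0.1503]
ee_rot: [[0.137, 0.991, -0.001], [0.991, -0.137, 0.0], [0.0, -0.001, -1.0]]
contact_force: [3.8, 0.0, -2.1]
gripper_width: 0.0236
t 11.35 tcp [ 0.5718 -0.1485  0.1504] tipz 0.0549 F [ 4.  -0.3 -3.1] M [-0.08 -0.94 -0.02] w 0.0238
```

```bash
python3 -m handwheel '[{"tx":0,"ty":0,"tz":0.0015,"turn":0,"fingers":1},{"tx":0,"ty":0,"tz":0.003,"turn":0,"fingers":1},{"tx":0,"ty":0,"tz":0.0045,"turn":0,"fingers":1},{"tx":0,"ty":0,"tz":0.006,"turn":0,"fingers":1},{"tx":0,"ty":0,"tz":0.006,"turn":0,"fingers":1}]' 70
python3 -c "
from h import *
avg(3)"
```

```text
time: 11.85
tcp_pos: [0.5723, -0.1488, 0.1448]
ee_rot: [[0.137, 0.991, 0.001], [0.991, -0.137, -0.001], [-0.0, 0.001, -1.0]]
contact_force: [3.8, -0.7, -0.2]
gripper_width: 0.0231
t 12.0 tcp [ 0.5722 -0.1488  0.1448] tipz 0.0493 F [ 3.9 -1.2 -0.4] M [-0.23 -0.87 -0.02] w 0.0233
```

```bash
python3 -m handwheel '[{"tx":0,"ty":0,"tz":0.0015,"turn":0,"fingers":1},{"tx":0,"ty":0,"tz":0.003,"turn":0,"fingers":1},{"tx":0,"ty":0,"tz":0.0045,"turn":0,"fingers":1},{"tx":0,"ty":0,"tz":0.006,"turn":0,"fingers":1},{"tx":0,"ty":0,"tz":0.006,"turn":0,"fingers":1}]' 70
python3 -c "
from h import *
avg(3)"
```

```text
time: 12.5
tcp_pos: [0.572, -0.1488, 0.1385]
ee_rot: [[0.136, 0.991, -0.0], [0.991, -0.136, -0.0], [-0.0, -0.0, -1.0]]
contact_force: [3.5, -2.0, -0.1]
gripper_width: 0.0231
t 12.65 tcp [ 0.572  -0.1488  0.1385] tipz 0.043 F [ 4.  -1.9 -1.8] M [-0.43 -0.93 -0.01] w 0.0234
```

```bash
python3 -m handwheel '[{"tx":0,"ty":0,"tz":0.0015,"turn":0,"fingers":1},{"tx":0,"ty":0,"tz":0.003,"turn":0,"fingers":1},{"tx":0,"ty":0,"tz":0.0045,"turn":0,"fingers":1},{"tx":0,"ty":0,"tz":0.0045,"turn":0,"fingers":1}]' 70
python3 -c "
from h import *
avg(3)"
```

```text
time: 13.05
tcp_pos: [0.572, -0.1488, 0.1341]
ee_rot: [[0.137, 0.991, -0.0], [0.991, -0.137, -0.0], [-0.0, -0.0, -1.0]]
contact_force: [4.3, -2.7, -0.8]
gripper_width: 0.023
t 13.2 tcp [ 0.572  -0.1488  0.1341] tipz 0.0386 F [ 4.  -2.9 -0.1] M [-0.6  -0.91  0.02] w 0.0233
```

```bash
python3 -m handwheel '[{"tx":-0.0003,"ty":0.0001,"tz":0.0015,"turn":0,"fingers":1},{"tx":-0.0003,"ty":0.0001,"tz":0.003,"turn":0,"fingers":1},{"tx":-0.0003,"ty":0.0001,"tz":0.0045,"turn":0,"fingers":1},{"tx":-0.0003,"ty":0.0001,"tz":0.006,"turn":0,"fingers":1},{"tx":-0.0003,"ty":0.0001,"tz":0.006,"turn":0,"fingers":1}]' 70
python3 -c "
from h import *
avg(3)"
```

```text
time: 13.7
tcp_pos: [0.5719, -0.1489, 0.1278]
ee_rot: [[0.137, 0.991, -0.001], [0.991, -0.137, 0.0], [-0.0, -0.001, -1.0]]
contact_force: [4.7, -3.4, -2.4]
gripper_width: 0.0232
t 13.85 tcp [ 0.5719 -0.1489  0.1278] tipz 0.0323 F [ 4.2 -2.6 -3.5] M [-0.58 -0.92 -0.02] w 0.0229
```

```bash
python3 -m handwheel '[{"tx":-0.0001,"ty":0.0001,"tz":0.0015,"turn":0,"fingers":1},{"tx":-0.0001,"ty":0.0001,"tz":0.003,"turn":0,"fingers":1},{"tx":-0.0001,"ty":0.0001,"tz":0.0045,"turn":0,"fingers":1},{"tx":-0.0001,"ty":0.0001,"tz":0.006,"turn":0,"fingers":1},{"tx":-0.0001,"ty":0.0001,"tz":0.006,"turn":0,"fingers":1}]' 70
python3 -c "
from h import *
avg(3)"
```

```text
time: 14.35
tcp_pos: [0.572, -0.1489, 0.122]
ee_rot: [[0.137, 0.991, -0.001], [0.991, -0.137, 0.0], [0.0, -0.001, -1.0]]
contact_force: [4.1, -2.1, -3.1]
gripper_width: 0.0232
t 14.5 tcp [ 0.572  -0.1489  0.122 ] tipz 0.0265 F [ 3.5 -2.1 -2.6] M [-0.43 -0.7  -0.02] w 0.0232
```

```bash
python3 -m handwheel '[{"tx":0,"ty":0,"tz":0.001,"turn":0,"fingers":1},{"tx":0,"ty":0,"tz":0.002,"turn":0,"fingers":1},{"tx":0,"ty":0,"tz":0.003,"turn":0,"fingers":1},{"tx":0,"ty":0,"tz":0.004,"turn":0,"fingers":1},{"tx":0,"ty":0,"tz":0.005,"turn":0,"fingers":1},{"tx":0,"ty":0,"tz":0.005,"turn":0,"fingers":1}]' 70
python3 -c "
from h import *
avg(3)"
```

```text
time: 15.1
tcp_pos: [0.572, -0.149, 0.1171]
ee_rot: [[0.137, 0.991, -0.0], [0.991, -0.137, 0.0], [0.0, -0.0, -1.0]]
contact_force: [3.1, -2.3, -1.8]
gripper_width: 0.0236
t 15.25 tcp [ 0.572  -0.149   0.1171] tipz 0.0216 F [ 3.1 -1.4 -2.2] M [-0.33 -0.59 -0.01] w 0.0231
```

```bash
python3 -m handwheel '[{"tx":0,"ty":0,"tz":0.001,"turn":0,"fingers":1},{"tx":0,"ty":0,"tz":0.002,"turn":0,"fingers":1},{"tx":0,"ty":0,"tz":0.003,"turn":0,"fingers":1},{"tx":0,"ty":0,"tz":0.004,"turn":0,"fingers":1},{"tx":0,"ty":0,"tz":0.005,"turn":0,"fingers":1},{"tx":0,"ty":0,"tz":0.005,"turn":0,"fingers":1}]' 70
python3 -c "
from h import *
avg(3)"
```

```text
time: 15.85
tcp_pos: [0.5721, -0.149, 0.1121]
ee_rot: [[0.137, 0.991, -0.0], [0.991, -0.137, 0.0], [0.0, -0.0, -1.0]]
contact_force: [2.1, -1.8, -2.6]
gripper_width: 0.0231
t 16.0 tcp [ 0.5721 -0.149   0.1121] tipz 0.0166 F [ 2.4 -1.9 -3. ] M [-0.32 -0.51 -0.05] w 0.0233
```

```bash
python3 -m handwheel '[{"tx":0,"ty":0,"tz":0.001,"turn":0,"fingers":1},{"tx":0,"ty":0,"tz":0.002,"turn":0,"fingers":1},{"tx":0,"ty":0,"tz":0.003,"turn":0,"fingers":1},{"tx":0,"ty":0,"tz":0.0035,"turn":0,"fingers":1},{"tx":0,"ty":0,"tz":0.0035,"turn":0,"fingers":1}]' 70
python3 -m handwheel '[{"tx":0,"ty":0,"tz":0.0005,"turn":0,"fingers":1},{"tx":0,"ty":0,"tz":0.001,"turn":0,"fingers":1},{"tx":0,"ty":0,"tz":0.001,"turn":0,"fingers":1}]' 70
python3 -c "
from h import *
avg(3)"
```

```text
time: 16.5
tcp_pos: [0.5721, -0.149, 0.1087]
ee_rot: [[0.137, 0.991, -0.0], [0.991, -0.137, 0.0], [0.0, -0.0, -1.0]]
contact_force: [2.4, -1.6, -2.5]
gripper_width: 0.0231
time: 16.8
tcp_pos: [0.5721, -0.149, 0.1077]
ee_rot: [[0.137, 0.991, -0.0], [0.991, -0.137, 0.0], [-0.0, -0.0, -1.0]]
contact_force: [2.0, -1.9, -2.1]
gripper_width: 0.0235
t 16.95 tcp [ 0.5721 -0.149   0.1077] tipz 0.0122 F [ 2.  -1.1 -1.8] M [-0.24 -0.4   0.01] w 0.0234
```

```bash
python3 -m handwheel '[{"tx":0,"ty":0,"tz":0.0004,"turn":0,"fingers":1},{"tx":0,"ty":0,"tz":0.0007,"turn":0,"fingers":1},{"tx":0,"ty":0,"tz":0.0007,"turn":0,"fingers":1}]' 70
python3 -m handwheel '[{"tx":0,"ty":0,"tz":0.0004,"turn":0,"fingers":1},{"tx":0,"ty":0,"tz":0.0004,"turn":0,"fingers":1}]' 70
python3 -c "
from h import *
avg(3)"
```

```text
time: 17.25
tcp_pos: [0.5721, -0.149, 0.1075]
ee_rot: [[0.137, 0.991, -0.0], [0.991, -0.137, -0.0], [-0.0, 0.0, -1.0]]
contact_force: [0.7, -0.8, 1.7]
gripper_width: 0.0233
time: 17.45
tcp_pos: [0.5721, -0.149, 0.1075]
ee_rot: [[0.137, 0.991, 0.0], [0.991, -0.137, -0.0], [-0.0, 0.0, -1.0]]
contact_force: [-0.1, -0.7, 6.0]
gripper_width: 0.0232
t 17.6 tcp [ 0.5721 -0.149   0.1075] tipz 0.012 F [-0.4 -0.5  5.1] M [-0.1   0.12  0.01] w 0.0232
```

```bash
python3 -m handwheel '[{"tx":0,"ty":0,"tz":0.0004,"turn":0,"fingers":1},{"tx":0,"ty":0,"tz":0.0006,"turn":0,"fingers":1},{"tx":0,"ty":0,"tz":0.0006,"turn":0,"fingers":1}]' 70
python3 -c "
from h import *
avg(3)
s=camera('scene');crop(s,215,120,60,80,8,'pics/s7.png');t=camera('top');crop(t,370,190,80,85,6,'pics/t7.png')"
```

```text
time: 17.9
tcp_pos: [0.5722, -0.149, 0.1074]
ee_rot: [[0.136, 0.991, 0.001], [0.991, -0.136, -0.0], [-0.0, 0.001, -1.0]]
contact_force: [-0.9, -0.4, 8.1]
gripper_width: 0.0232
t 18.05 tcp [ 0.5721 -0.149   0.1074] tipz 0.0119 F [-1.  -0.   8.2] M [-0.04  0.27 -0.04] w 0.0229
```

View pics/s7.png

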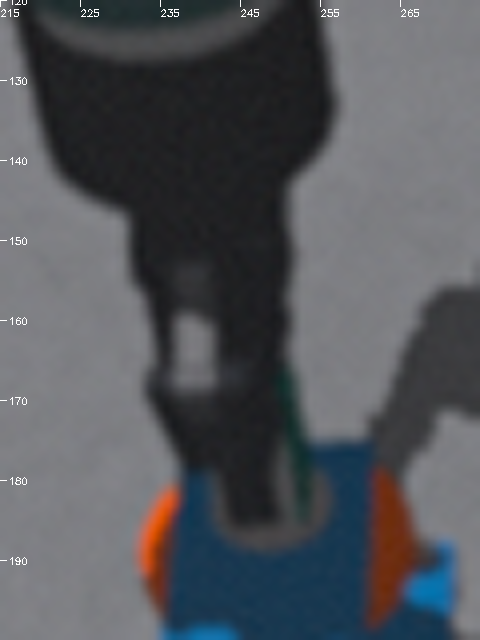

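The scene view shows the flange seated around (248,187) on the fork's top face. The force builds with no further travel, so the pin is home. I'll unload and open the jaws.

```bash
python3 -m handwheel '[{"tx":0,"ty":0,"tz":-0.0008,"turn":0,"fingers":1},{"tx":0,"ty":0,"tz":-0.001,"turn":0,"fingers":1},{"tx":0,"ty":0,"tz":-0.001,"turn":0,"fingers":0.55},{"tx":0,"ty":0,"tz":-0.001,"turn":0,"fingers":0.3},{"tx":0,"ty":0,"tz":-0.001,"turn":0,"fingers":0},{"tx":0,"ty":0,"tz":-0.001,"turn":0,"fingers":0},{"tx":0,"ty":0,"tz":-0.001,"turn":0,"fingers":0},{"tx":0,"ty":0,"tz":-0.001,"turn":0,"fingers":0}]' 70
python3 -m handwheel '[{"tx":0,"ty":0,"tz":-0.01,"turn":0,"fingers":0},{"tx":0,"ty":0,"tz":-0.03,"turn":0,"fingers":0},{"tx":0,"ty":0,"tz":-0.055,"turn":0,"fingers":0},{"tx":0,"ty":0,"tz":-0.08,"turn":0,"fingers":0},{"tx":0,"ty":0,"tz":-0.11,"turn":0,"fingers":0},{"tx":0,"ty":0,"tz":-0.14,"turn":0,"fingers":0},{"tx":0,"ty":0,"tz":-0.14,"turn":0,"fingers":0}]' 70
```

```text
time: 18.95
tcp_pos: [0.5721, -0.149, 0.107]
ee_rot: [[0.137, 0.991, -0.0], [0.991, -0.137, 0.0], [0.0, -0.0, -1.0]]
contact_force: [-0.3, -1.1, 0.4]
gripper_width: 0.0856
time: 19.65
tcp_pos: [0.5746, -0.1499, 0.2528]
ee_rot: [[0.137, 0.991, 0.01], [0.991, -0.137, -0.004], [-0.002, 0.01, -1.0]]
contact_force: [0.7, -0.5, 0.7]
gripper_width: 0.0852
```

Now moving aside so the cameras have a clear view.

```bash
python3 -m handwheel '[{"tx":-0.03,"ty":-0.03,"tz":0,"turn":0,"fingers":0},{"tx":-0.06,"ty":-0.06,"tz":0,"turn":0,"fingers":0},{"tx":-0.09,"ty":-0.09,"tz":0,"turn":0,"fingers":0},{"tx":-0.12,"ty":-0.12,"tz":0,"turn":0,"fingers":0},{"tx":-0.15,"ty":-0.15,"tz":0,"turn":0,"fingers":0},{"tx":-0.18,"ty":-0.18,"tz":0,"turn":0,"fingers":0},{"tx":-0.18,"ty":-0.18,"tz":0,"turn":0,"fingers":0},{"tx":-0.18,"ty":-0.18,"tz":0,"turn":0,"fingers":0}]' 70
python3 -c "
from h import *
s=camera('scene');crop(s,220,145,65,85,7,'pics/s8.png');cv2.imwrite('pics/sf.png',s['color']);t=camera('top');crop(t,370,190,80,85,7,'pics/t8.png')
a=np.linspace(0,2*np.pi,200)
for n,c in(('s',s),('t',t)):
  im=cv2.imread('pics/%s8.png'%n);u0,v0=(220,145) if n=='s' else (370,190)
  for z,col,r in((.076,(0,255,255),.017),(.080,(0,0,255),.017),(.067,(255,0,255),.04)):
    P=proj(c,[[.572+r*np.cos(q),-.1486+r*np.sin(q),z] for q in a]);P=((P-[u0,v0]+.5)*7-.5).astype(int)
    cv2.polylines(im,[P],True,col,1)
  cv2.imwrite('pics/%s8o.png'%n,im)
"
```

```text
time: 20.45
tcp_pos: [0.3688, -0.303, 0.2472]
ee_rot: [[0.139, 0.99, 0.001], [0.99, -0.139, 0.0], [0.0, 0.001, -1.0]]
contact_force: [-0.5, -0.4, 0.7]
gripper_width: 0.0857
```

View pics/s8o.png

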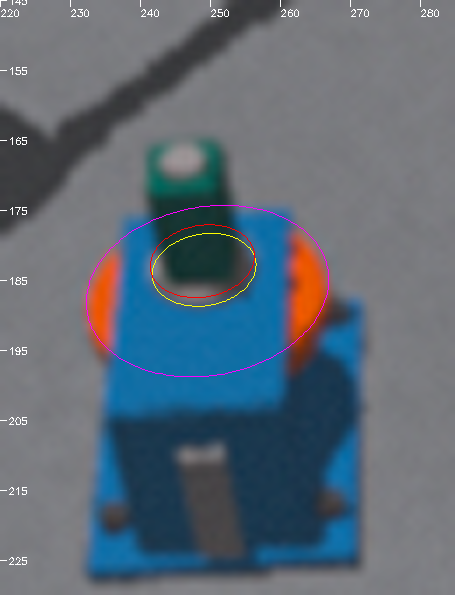

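View pics/t8o.png

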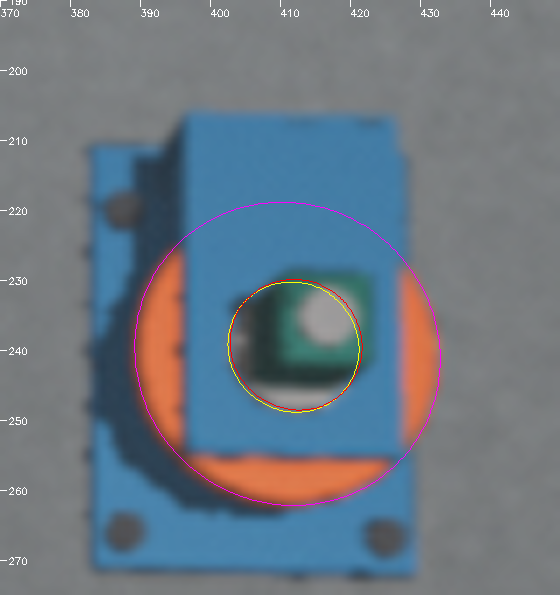

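View pics/sf.png

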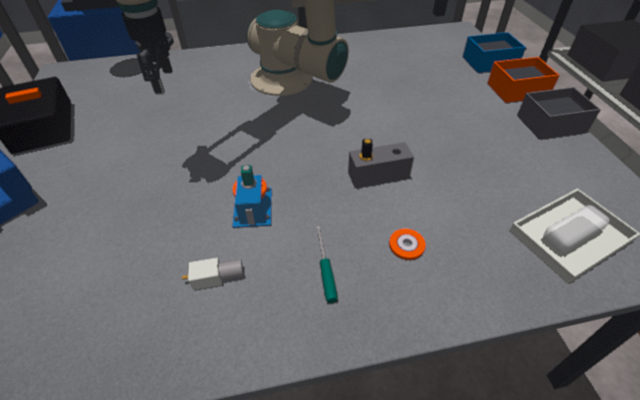

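In both views the pin's flange matches the predicted seated ring. In the top view the tyre lies on the circle centred on the fork's axis, and the other objects look untouched. Handing in.

```bash
python3 -c "
from plant import arm
print(arm.job_done(),arm.sense()['time'])"
```

```text
the job is handed in; nothing more can be done
the job is handed in; nothing more can be done
```

The tapered pin is fully home in the fork and released, and I handed the job in at about 20.5 s. `job_done` gives no verdict, so the checks below are my own.

**What I did:** I took the teal-handled pin from the stand. The cameras put the roller's bore about 7.6 mm off the axis, towards the web, so I lowered the pin about halfway between the axis and the bore. It entered the bore on the first try. I then drew it back to the axis, dragging the roller against about 4 N, and pressed it down in small steps. At the readings between steps, force stayed below about 11 N, counting the final press onto the flange.

**Last checks:**
- **Depth:** the pin stopped with its tip at 11.9–12.0 mm above the bench, against the 12 mm it should end at. Pressing further raised the force but did not move it.
- **Seating:** after release, the flange matched its predicted flush position in both pictures to within about 1 pixel (roughly 2 mm). The camera alone could not show a smaller gap.
- **Roller:** in the top picture the tyre matches the circle centred on the fork's axis.
- **Other objects:** in the scene picture the black-handled pin, spare roller, screwdriver and gearmotor look unmoved. The gripper is open and well clear.

No check failed. The two cameras disagreed by about 2 mm on where the fork's hole was, which is within their stated calibration.

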